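# Click-test the latch units and set aside the one that will not hold

## Task

Click-test each of the three push-button latch units by pressing its button fully home and letting go. Leave the units whose button stays down standing where they are, clicked down, and stand any unit whose button pops back up upright in the shallow steel tray. Do not knock any unit over or disturb the finger bones and the hip liner.

Things in the scene. Friction and masses are not known exactly. Their poses are not given: they have to be found in the camera images.
- unit_a: one of three identical-looking push-button latch units (grey nylon, 0.2 to 0.3 kg), loose: a round foot 64 mm across and 6 mm high, then a round barrel 44 mm across up to 50 mm height, and centred on top a bare steel button 26 mm across. Origin: centre of its underside; z is up when it stands upright. The button's top is at 66 mm above the underside when out and 54 mm when fully home. Good to grip across the barrel at about 34 mm height, from any side
- unit_b: one of three identical-looking push-button latch units (grey nylon, 0.2 to 0.3 kg), loose: a round foot 64 mm across and 6 mm high, then a round barrel 44 mm across up to 50 mm height, and centred on top a bare steel button 26 mm across. Origin: centre of its underside; z is up when it stands upright. The button's top is at 66 mm above the underside when out and 54 mm when fully home. Good to grip across the barrel at about 34 mm height, from any side
- unit_c: one of three identical-looking push-button latch units (grey nylon, 0.2 to 0.3 kg), loose: a round foot 64 mm across and 6 mm high, then a round barrel 44 mm across up to 50 mm height, and centred on top a bare steel button 26 mm across. Origin: centre of its underside; z is up when it stands upright. The button's top is at 66 mm above the underside when out and 54 mm when fully home. Good to grip across the barrel at about 34 mm height, from any side
- button_a (a joint): travel in m of the button of unit_a: 0 fully out, 0.012 fully home. Pressing takes no more than about 5 N until it meets its stop. In a sound unit it clicks over at about 6 mm, snaps home and stays there when released (it needs no second press, and pressing again does not release it); in a failed one it springs back to 0 as soon as it is let go
- button_b (a joint): travel in m of the button of unit_b: 0 fully out, 0.012 fully home. Pressing takes no more than about 5 N until it meets its stop. In a sound unit it clicks over at about 6 mm, snaps home and stays there when released (it needs no second press, and pressing again does not release it); in a failed one it springs back to 0 as soon as it is let go
- button_c (a joint): travel in m of the button of unit_c: 0 fully out, 0.012 fully home. Pressing takes no more than about 5 N until it meets its stop. In a sound unit it clicks over at about 6 mm, snaps home and stays there when released (it needs no second press, and pressing again does not release it); in a failed one it springs back to 0 as soon as it is let go
- tray: shallow open stainless tray fixed to the counter, outside 150 mm along its x, 180 mm along its y, rim 15 mm high, walls 4 mm, its inner floor 4 mm above its origin; origin at the centre of its underside
- funnel_stand: bystander: wooden stand 150 x 150 mm with a wide steel funnel 156 mm across, 160 mm high over all, fixed to the counter; origin at the centre of its underside
- bone_long: bystander: amber resin finger bone prototype, about 56 mm long, 28 mm wide, lying on the counter; origin under its middle, x along it
- bone_short: bystander: shorter amber resin finger bone prototype, about 45 mm long, 28 mm wide, lying on the counter; origin under its middle, x along it
- liner: bystander: white nylon hip liner, a small open cup 62 mm across and 31 mm high, standing mouth up; origin at the centre of its underside
Things that resemble listed ones, but are neither listed nor needed, are in the scene too. What is shaped like the unit_a but pink or yellow is not meant.

How it is judged:
By the outcome, as a careful person would: the job done as asked, in the order asked, and still so for the second after the job is handed in, with the robot touching nothing.
It also fails if it takes over 54 s, if anything falls off the work surface, if the arm or the gripper's body presses on something with over 40 N, if the wrist force passes 120 N, or if a joint passes its speed limit or range.

## Robot

A 6-joint arm with a two-finger parallel gripper is mounted at the origin on the work surface. World frame = base frame: x ahead of the robot, y to its left, z up, the work surface at z = 0. Lengths are in m, angles in rad, forces in N, time in s.
With the tool pointing down it reaches from about 0.35 to 0.775 m from the base axis. Payload 7.3 kg.
Tool frame: the origin (TCP) lies midway between the tips of the shut fingers; the grasp point (between the pads) lies robot.grasp_offset behind it (robot.grasp_offset is the distance from the TCP to the grasp point, in m); z points along the fingers, x is the direction in which the jaws open and shut, and the axes are right-handed (so a half turn about z gives the same grasp; the last joint's range is limited). The gripper opens to 92 mm and grips with 3 to 60 N. Pads are 19 mm wide; open, the fingers measure 130 mm over their backs; the gripper's body (75 mm by 190 mm) begins 47 mm behind the grasp point.
Start: joints at [1.197, 0.342, 1.524, -0, 1.275, -0.146], TCP at [0.119, 0.511, 0.227] pointing down, gripper open.
Joint ranges: [-2.53, 2.53], [-0.77, 2.02], [0.04, 2.7], [-1, 4.14], [0.28, 2.66], [-3.11, 3.11]. Speed limits (rad/s): [2.57, 2.57, 3.14, 3.14, 3.14, 3.14].

## Interface

Orientations are given as [roll, pitch, yaw] about the fixed x, y, z axes, in that order (R = Rz(yaw) Ry(pitch) Rx(roll)).
In Python, from cell import robot gives the robot as it stands. The module is installed in compiled form; this text tells all that it offers.
- The arm moves only by the tool move_arm, never from a script. Its argument "increments" is a list of rows, each a list of 7 numbers: the finger opening in mm, from 0 to 91.8, then the shift along the tool's x, y, z in mm, then the turn, a rotation vector about the tool's x, y, z in rad. A call has 1 to 12 rows; each row shifts and turns the pose as measured when the row begins, along the tool's axes as they then stand; what a row does not reach is not made up. A row lasts 1/8 s, in which the tool goes at most 62.5 mm and 10.7 degrees, less where a joint would pass 70% of its speed; a pose out of reach is approached as far as the arm can. A call is refused whole if a number of a shift passes 62.5 or a number of a turn 0.188, either way. A call with a gripper value outside its range is refused whole. The fingers move at their own pace and stop on an object; "newtons" is the grip in N (left out, the last holds). Time passes only in rows, so rows that do not move let the fingers close. It gives the time, the measured TCP pose, the force and the opening at its end, in the units of the state.
- robot.observe(): the state, without advancing time (a new reading comes with each control period).
- robot.read_camera(name): name is "scene" or "top"; returns a dict with "img" (420x560x3 uint8, red, green, blue), "fx", "fy", "cx", "cy" (pixels), "k1" (the pictures are not rectified: a ray, as slopes to the right and down, at radius r is drawn at 1 + k1 r^2 times it, then the intrinsics apply), "T" (4x4, takes a point from camera to world coordinates). Camera axes: x right, y down, z forward; pixel columns grow to the right and rows downward; lengths in m; the calibration is good to about 2 mm. A picture is of the moment at which its call begins. There is no depth.
- robot.hand_in(): hands the job in, once; it reports no verdict.
Trained networks look in the newest picture that a camera, given by its name, has taken for a name from the list of things; names that differ only in an ending like _2 or _b are one class to them, and where a whole thing is asked for, a point or a joint stands for the part that bears it (a point fixed in the world has none). Each returns a list of dicts, best first, with "conf" (0 to 1); they miss things now and then, are a little off and sometimes report something else, mostly with a low value. They report only what shows in the picture. A call takes as long as a camera call. They do not tell look-alikes from the thing itself.
- robot.look_for(thing, camera): "rect" ([left, top, width, height] in pixels, round what is visible of it).
The state is a dict: "time": time; "qpos": joint angles; "qvel": joint speeds; "joint_efforts": joint torques, N m; "tool_pos": TCP position; "tool_rot": TCP orientation; "contact_force": force on the tool from outside, world axes, zero at the start; "torque": the same for the moment, N m; "opening": finger opening in m.
Only numpy, scipy, OpenCV 4.12 (cv2) and the standard library are available. Lean on these libraries where they do the work, as an engineer would, in place of code of your own. Each camera call takes 0.05 s, during which the arm holds its last target.

## Working session

There is one attempt and no reset: what is moved stays moved. The work goes in short steps, Python scripts to look and compute and a tool call to move; the robot and the scene stay as the last step left them, time stands still between calls to the robot, and variables do not carry over. Pictures are saved under pics/ and viewed, and the job is handed in when it is done.

Besides the shell and the picture viewer there is one more tool, called after ">>>" by a JSON object that holds its "fn" and its "kwargs", one argument or row to a line. move_arm: Moves the arm, as the interface text tells. Its arguments: {"type":"object","properties":{"increments":{"type":"array"},"newtons":{"type":"number"}},"required":["increments"]}

```bash
mkdir -p pics
cat > h.py <<'E'
import numpy as np, cv2
from cell import robot
def save(c,n):
    cv2.imwrite(n,cv2.cvtColor(c["img"],cv2.COLOR_RGB2BGR))
def ray(c,u,v):
    xd=(u-c["cx"])/c["fx"]; yd=(v-c["cy"])/c["fy"]
    x,y=xd,yd
    for _ in range(30):
        s=1+c["k1"]*(x*x+y*y); x,y=xd/s,yd/s
    d=c["T"][:3,:3]@np.array([x,y,1.]); return c["T"][:3,3],d
def at(c,u,v,z):
    o,d=ray(c,u,v); return o+d*(z-o[2])/d[2]
def proj(c,p):
    T=np.linalg.inv(c["T"]); q=T[:3,:3]@np.array(p,float)+T[:3,3]
    x,y=q[0]/q[2],q[1]/q[2]; s=1+c["k1"]*(x*x+y*y)
    return c["cx"]+c["fx"]*x*s, c["cy"]+c["fy"]*y*s
E
python3 - <<'E'
from h import *
print(robot.grasp_offset); print(robot.observe())
for n in ("top","scene"):
    c=robot.read_camera(n); save(c,f"pics/{n}0.png"); print(n,c["fx"],c["cx"],c["cy"],c["k1"],c["T"].round(3).tolist())
    for t in ("unit_a","tray","funnel_stand","bone_long","bone_short","liner"):
        for d in robot.look_for(t,n): print(t,np.round(d["rect"],0),round(d["conf"],2))
E
```

```text
0.0188
{'time': 0.0, 'qpos': array([ 1.19700747e+00,  3.42721334e-01,  1.52505158e+00,  1.18178025e-06,
        1.27541417e+00, -1.46006272e-01]), 'qvel': array([ 0.00157079, -0.00084843,  0.0009019 , -0.00035283,  0.0003941 ,
        0.00079688]), 'joint_efforts': array([ 7.21149427e-04, -4.31253254e+01, -2.44213986e+01,  7.17723859e-02,
        5.60727145e-02, -1.55006587e-04]), 'tool_pos': array([0.1183774 , 0.51104007, 0.22603364]), 'tool_rot': array([-3.14135956e+00,  1.57730177e-03,  1.34301358e+00]), 'contact_force': array([-0.85457972,  0.17049432, -0.30864497]), 'torque': array([-0.0289776 , -0.04547735,  0.01419912]), 'opening': 0.09146700979635819}
top 540.2641500265162 274.92558543437036 204.77080187153385 -0.18040545333322713 [[0.022, -0.99, 0.142, 0.282], [-1.0, -0.021, 0.01, 0.029], [-0.007, -0.142, -0.99, 1.597], [0.0, 0.0, 0.0, 1.0]]
unit_a [332. 194.  22.  24.] 0.84
unit_a [364. 264.  21.  20.] 0.79
unit_a [332. 234.  20.  22.] 0.72
unit_a [286. 214.  17.  21.] 0.7
unit_a [234. 202.  20.  25.] 0.7
unit_a [370. 200.  19.  19.] 0.63
tray [282. 136.  64.  50.] 0.76
funnel_stand [117. 125.  66.  65.] 0.86
liner [398. 232.  20.  19.] 0.74
scene 395.0447052670226 280.47831320251464 208.03355550878013 -0.07657941690540855 [[0.837, 0.476, -0.271, 0.746], [0.547, -0.732, 0.406, -0.341], [-0.005, -0.488, -0.873, 0.875], [0.0, 0.0, 0.0, 1.0]]
unit_a [135. 254.  26.  35.] 0.94
unit_a [286. 170.  25.  28.] 0.87
unit_a [225. 266.  31.  30.] 0.86
unit_a [191. 244.  28.  28.] 0.83
unit_a [247. 211.  23.  26.] 0.78
unit_a [196. 310.  28.  26.] 0.69
tray [264. 238. 100.  97.] 0.63
funnel_stand [356.  83.  82.  91.] 0.62
bone_long [203. 353.  29.  18.] 0.54
bone_short [234. 389.  26.  26.] 0.54
liner [136. 312.  28.  30.] 0.79
```

Run:
```python
import cv2
a=cv2.imread("pics/top0.png");cv2.imwrite("pics/top0c.png",cv2.resize(a[110:320,180:440],None,fx=2.8,fy=2.8,interpolation=cv2.INTER_CUBIC))
a=cv2.imread("pics/scene0.png");cv2.imwrite("pics/scene0c.png",cv2.resize(a[150:420,110:380],None,fx=2.2,fy=2.2,interpolation=cv2.INTER_CUBIC))
```

```text
(no output)
```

View pics/top0.png

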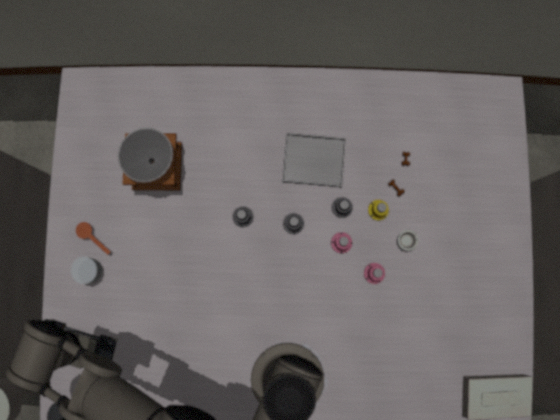

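View pics/top0c.png

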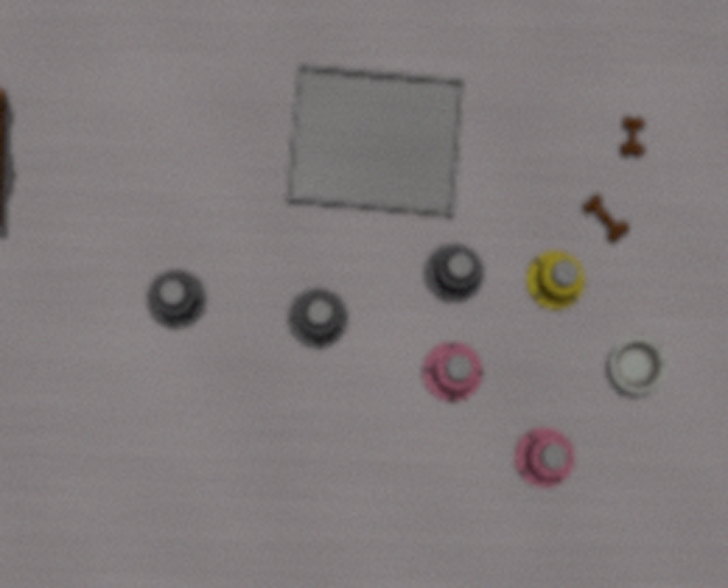

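View pics/scene0c.png

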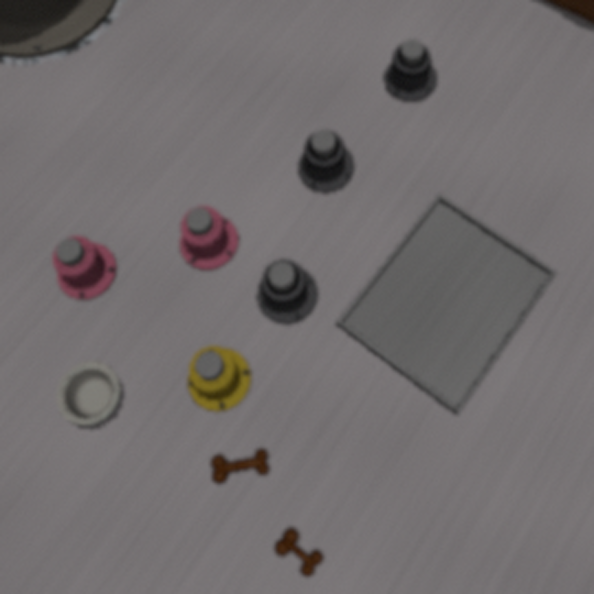

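The grey units in the top view are at about (243,216), (293,223) and (343,207). The look-alikes to avoid are yellow (379,210), pink (342,242) and pink (375,273). The tray is at (314,160), the bones at (406,158) and (397,187), and the liner at (406,241).

```bash
cat >> h.py <<'E'
from scipy.optimize import minimize
def model(c,x,y,btn=0.066,z0=0.0):
    a=np.linspace(0,2*np.pi,40,endpoint=False); P=[]
    for r,z in((.032,0),(.032,.006),(.022,.006),(.022,.05),(.013,.05),(.013,btn)):
        P.append(np.array([proj(c,(x+r*np.cos(t),y+r*np.sin(t),z+z0)) for t in a]))
    return P
def render(c,x,y,box,S=6,btn=.066,z0=0.):
    P=model(c,x,y,btn,z0); m=np.zeros((int(box[3]*S),int(box[2]*S)),np.uint8)
    for i in (0,2,4):
        q=(np.vstack([P[i],P[i+1]])+.5-np.array(box[:2]))*S   # pixel centres at integers
        cv2.fillConvexPoly(m,cv2.convexHull(q.astype(np.float32)).round().astype(np.int32),255)
    return cv2.resize(m,(box[2],box[3]),interpolation=cv2.INTER_AREA)/255.
def fit(c,x,y,btn=.066,z0=0.):
    u,v=proj(c,(x,y,.03)); box=(int(u)-20,int(v)-24,42,48)
    im=c["img"].astype(float)[box[1]:box[1]+48,box[0]:box[0]+42]
    g=im.mean(2); bg=np.median(g); 
    w=cv2.GaussianBlur((np.abs(g-bg)),(0,0),.6)
    w=np.clip((w-8)/25,0,1)
    m=(w>.5).astype(np.uint8); n,l,st,ce=cv2.connectedComponentsWithStats(m)
    k=1+np.argmin(np.hypot(ce[1:,0]-20,ce[1:,1]-24)); hull=[np.argwhere(l==k)[:,::-1].astype(np.int32)]
    m=np.zeros_like(m); mm=(l==k).astype(np.uint8)
    cs,_=cv2.findContours(mm,cv2.RETR_EXTERNAL,cv2.CHAIN_APPROX_NONE); cv2.drawContours(m,cs,-1,1,-1)
    f=lambda p:((cv2.GaussianBlur(render(c,p[0],p[1],box,btn=btn,z0=z0),(0,0),.8)-cv2.GaussianBlur(m.astype(float),(0,0),.5))**2).sum()
    r=minimize(f,[x,y],method="Nelder-Mead",options=dict(initial_simplex=[[x,y],[x+.01,y],[x,y+.01]],xatol=2e-4,fatol=1e-3))
    return r.x,r.fun,m.sum()
E
python3 - <<'E'
from h import *
t=robot.read_camera("top"); s=robot.read_camera("scene")
# top: button pixel centroid (bright) guess from crop
for n,(ub,vb) in dict(L=(180+172/2.8,110+292/2.8),M=(180+320/2.8,110+313/2.8),R=(180+460/2.8,110+266/2.8)).items():
    p=at(t,ub,vb,.066)[:2]
    print(n,"btn top",p.round(4)); 
    for c in(t,s): print("  fit",*fit(c,*p))
for n,(ub,vb) in dict(L=(110+412/2.2,150+50/2.2),M=(110+323/2.2,150+143/2.2),R=(110+282/2.2,150+274/2.2)).items(): print(n,"btn scene",at(s,ub,vb,.066)[:2])
for n,q in dict(top=[(300,66),(463,81),(451,216),(288,201)]).items():
    print("tray top",[at(t,180+u/2.8,110+v/2.8,.015)[:2].round(3).tolist() for u,v in q])
print("tray scene",[at(s,110+u/2.2,150+v/2.2,.015)[:2].round(3).tolist() for u,v in [(440,199),(553,273),(457,412),(339,324)]])
for n,q in dict(liner=(634,368),yel=(556,279),pink1=(452,371),pink2=(544,457),bl=(605,218),bs=(632,137)).items(): print(n,at(t,180+q[0]/2.8,110+q[1]/2.8,.01)[:2].round(3))
E
```

```text
L btn top [0.4722 0.1387]
  fit [0.47375758 0.13987624] 5.231871111794382 381
  fit [0.4735707  0.14226828] 14.510791123689495 532
M btn top [ 0.4539 -0.0127]
  fit [ 0.45661238 -0.0104542 ] 6.043026088595319 384
  fit [ 0.45620295 -0.00820773] 36.90808003356523 551
R btn top [ 0.5052 -0.1554]
  fit [ 0.50794511 -0.15464558] 6.001335383017889 381
  fit [ 0.50682018 -0.15205592] 7.4693064099523445 668
L btn scene [0.47543801 0.14140179]
M btn scene [ 0.45935973 -0.0104066 ]
R btn scene [ 0.50874233 -0.15175342]
tray top [[0.727, 0.012], [0.715, -0.165], [0.566, -0.152], [0.579, 0.022]]
tray scene [[0.587, 0.023], [0.73, 0.015], [0.718, -0.161], [0.573, -0.151]]
liner [ 0.408 -0.349]
yel [ 0.502 -0.265]
pink1 [ 0.402 -0.154]
pink2 [ 0.313 -0.252]
bl [ 0.569 -0.319]
bs [ 0.659 -0.35 ]
```

```bash
cat >> h.py <<'E'
from scipy.spatial.transform import Rotation as Ro
def togo(x,y,z,yaw=None):
    o=robot.observe(); R=Ro.from_euler("xyz",o["tool_rot"])
    d=R.inv().apply(np.array([x,y,z])-o["tool_pos"])*1000
    print("t",round(o["time"],2),"pos",o["tool_pos"].round(4),"rot",o["tool_rot"].round(3),"F",o["contact_force"].round(1),"op",round(o["opening"]*1000,1))
    w=(R.inv()*Ro.from_euler("xyz",[np.pi,0,o["tool_rot"][2] if yaw is None else yaw])).as_rotvec()
    print("shift mm",d.round(1),"turn",w.round(3))
E
python3 -c "
from h import *
togo(.4738,.141,.11)"
```

```text
t 0.8 pos [0.1186 0.5115 0.2268] rot [ 3.142 -0.     1.343] F [ 0.7 -0.3 -0.9] op 91.8
shift mm [-280.7  429.7  116.7] turn [ 0. -0. -0.]
```

>>> {"fn": "move_arm", "kwargs": {
  "increments": [
    [0,-28,43,0,0,0,0],
    [0,-28,43,0,0,0,0],
    [0,-28,43,0,0,0,0],
    [0,-28,43,0,0,0,0],
    [0,-28,43,10,0,0,0],
    [0,-28,43,20,0,0,0],
    [0,-28,43,20,0,0,0],
    [0,-28,43,20,0,0,0],
    [0,-28,43,20,0,0,0],
    [0,-28,43,10,0,0,0]
  ],
  "newtons": 20
}}

```text
time: 2.05
tool_pos: [0.4859, 0.135, 0.1262]
tool_rot: [3.135, -0.008, 1.35]
contact_force: [-0.3, 0.4, 0.9]
opening: 0.0006
```

```bash
python3 -c "
from h import *
togo(.4738,.141,.1)"
```

```text
t 2.05 pos [0.4859 0.135  0.1262] rot [ 3.135 -0.008  1.35 ] F [-0.3  0.4  0.9] op 0.6
shift mm [  3.  -13.3  26.1] turn [ 0.006 -0.008 -0.   ]
```

>>> {"fn": "move_arm", "kwargs": {
  "increments": [
    [0,3,-13,26,0.006,-0.008,0],
    [0,0,0,0,0,0,0]
  ]
}}

```text
time: 2.3
tool_pos: [0.4766, 0.1377, 0.0988]
tool_rot: [3.141, 0.001, 1.344]
contact_force: [-0.3, 1.2, -0.4]
opening: 0.0007
```

```bash
python3 -c "
from h import *
togo(.4738,.141,.07)"
```

```text
t 2.3 pos [0.4766 0.1377 0.0988] rot [3.141e+00 1.000e-03 1.344e+00] F [-0.3  1.2 -0.4] op 0.7
shift mm [ 2.6 -3.5 28.8] turn [0.    0.001 0.   ]
```

>>> {"fn": "move_arm", "kwargs": {
  "increments": [
    [0,2.6,-3.5,26,0,0,0],
    [0,0,0,0,0,0,0],
    [0,0,0,4,0,0,0],
    [0,0,0,5,0,0,0],
    [0,0,0,5,0,0,0]
  ]
}}

```text
time: 2.92
tool_pos: [0.4782, 0.1423, 0.0636]
tool_rot: [3.131, -0.003, 1.347]
contact_force: [-0.7, -1.0, 3.1]
opening: 0.0005
```

>>> {"fn": "move_arm", "kwargs": {
  "increments": [
    [0,0,0,5,0,0,0],
    [0,0,0,5,0,0,0],
    [0,0,0,3,0,0,0]
  ]
}}

```text
time: 3.3
tool_pos: [0.479, 0.1425, 0.0535]
tool_rot: [3.129, -0.004, 1.347]
contact_force: [-16.3, -3.8, 56.0]
opening: 0.0004
```

>>> {"fn": "move_arm", "kwargs": {
  "increments": [
    [0,0,0,-4,0,0,0],
    [0,0,0,-20,0,0,0],
    [0,0,0,-30,0.01,0,0],
    [0,0,0,-10,0,0,0]
  ]
}}

```text
time: 3.8
tool_pos: [0.4779, 0.1423, 0.1186]
tool_rot: [3.139, -0.004, 1.347]
contact_force: [1.5, 0.5, -0.1]
opening: 0.0005
```

Run:
```python
from h import *
s=robot.read_camera("scene"); save(s,"pics/s1.png")
cv2.imwrite("pics/s1c.png",cv2.resize(cv2.imread("pics/s1.png")[130:310,170:350],None,fx=3.3,fy=3.3,interpolation=cv2.INTER_CUBIC))
togo(.456,-.0095,.1)
```

```text
t 3.85 pos [0.4779 0.1423 0.1189] rot [ 3.139 -0.004  1.347] F [ 2.4 -0.1 -0. ] op 0.5
shift mm [-152.9   12.3   18.4] turn [ 0.002 -0.004 -0.   ]
```

View pics/s1c.png

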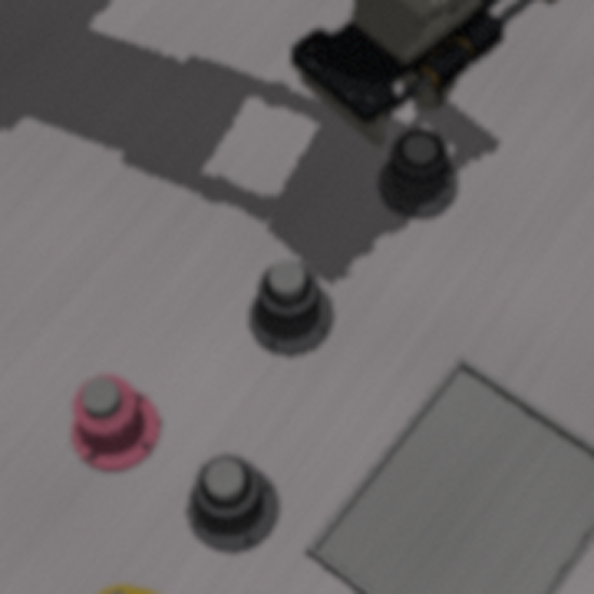

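Unit L, at crop (417,170), is still standing. I'll judge its button once the shadow has moved off it, and press M next.

>>> {"fn": "move_arm", "kwargs": {
  "increments": [
    [0,-40,3,0,0,0,0],
    [0,-40,3,0,0,0,0],
    [0,-40,3,0,0,0,0],
    [0,-20,2,0,0,0,0],
    [0,0,0,0,0,0,0]
  ]
}}

```text
time: 4.47
tool_pos: [0.4552, 0.0001, 0.1135]
tool_rot: [-3.139, -0.003, 1.349]
contact_force: [-0.1, 0.6, -0.1]
opening: 0.0003
```

```bash
python3 -c "
from h import *
togo(.456,-.0095,.075,1.347)"
```

```text
t 4.47 pos [4.552e-01 1.000e-04 1.135e-01] rot [-3.139e+00 -3.000e-03  1.349e+00] F [-0.1  0.6 -0.1] op 0.3
shift mm [-9.3  3.  38.5] turn [-0.002 -0.003  0.002]
```

>>> {"fn": "move_arm", "kwargs": {
  "increments": [
    [0,-9,3,20,-0.002,-0.003,0],
    [0,0,0,15,0,0,0],
    [0,0,0,0,0,0,0]
  ]
}}

```text
time: 4.85
tool_pos: [0.4555, -0.0075, 0.0759]
tool_rot: [-3.139, -0.001, 1.349]
contact_force: [-0.5, 0.7, -0.4]
opening: 0.0004
```

```bash
python3 -c "
from h import *
togo(.456,-.0095,.054,1.347)"
```

```text
t 4.85 pos [ 0.4555 -0.0075  0.0759] rot [-3.139e+00 -1.000e-03  1.349e+00] F [-0.5  0.7 -0.4] op 0.4
shift mm [-1.9  0.9 21.9] turn [-0.002 -0.001  0.002]
```

>>> {"fn": "move_arm", "kwargs": {
  "increments": [
    [0,-2,0.5,8,-0.002,0,0],
    [0,0,0,5,0,0,0],
    [0,0,0,5,0,0,0],
    [0,0,0,3,0,0,0],
    [0,0,0,1,0,0,0]
  ]
}}

```text
time: 5.48
tool_pos: [0.4563, -0.0089, 0.0541]
tool_rot: [3.14, -0.0, 1.351]
contact_force: [-3.9, -0.2, 14.9]
opening: 0.0007
```

>>> {"fn": "move_arm", "kwargs": {
  "increments": [
    [0,0,0,0.6,0,0,0]
  ]
}}

```text
time: 5.6
tool_pos: [0.4562, -0.0089, 0.0541]
tool_rot: [3.14, -0.0, 1.351]
contact_force: [-4.0, -0.9, 12.2]
opening: 0.0006
```

>>> {"fn": "move_arm", "kwargs": {
  "increments": [
    [0,0,0,-3,0,0,0],
    [0,0,0,-20,0,0,0],
    [0,0,0,-20,0,0,0],
    [0,0,0,0,0,0,0]
  ]
}}

```text
time: 6.1
tool_pos: [0.4568, -0.0087, 0.0983]
tool_rot: [3.138, -0.001, 1.35]
contact_force: [-0.3, -0.8, -1.0]
opening: 0.0006
```

```bash
python3 -c "
from h import *
togo(.5072,-.1535,.1,1.347)"
```

```text
t 6.1 pos [ 0.4568 -0.0087  0.0983] rot [ 3.138e+00 -1.000e-03  1.350e+00] F [-0.3 -0.8 -1. ] op 0.6
shift mm [-130.2   80.9   -1.5] turn [ 0.003 -0.001  0.003]
```

>>> {"fn": "move_arm", "kwargs": {
  "increments": [
    [0,-40,25,0,0,0,0],
    [0,-40,25,0,0,0,0],
    [0,-30,19,0,0,0,0],
    [0,-10,6,0,0,0,0],
    [0,0,0,0,0,0,0]
  ]
}}

```text
time: 6.72
tool_pos: [0.5035, -0.144, 0.094]
tool_rot: [-3.141, -0.003, 1.352]
contact_force: [0.7, -0.4, 0.1]
opening: 0.0006
```

```bash
python3 -c "
from h import *
togo(.5072,-.1535,.076,1.35)"
```

```text
t 6.72 pos [ 0.5035 -0.144   0.094 ] rot [-3.141e+00 -3.000e-03  1.352e+00] F [ 0.7 -0.4  0.1] op 0.6
shift mm [-8.5  5.7 17.9] turn [-0.001 -0.003  0.002]
```

>>> {"fn": "move_arm", "kwargs": {
  "increments": [
    [0,-8.5,5.7,17,0,-0.003,0],
    [0,0,0,0,0,0,0]
  ]
}}

```text
time: 6.98
tool_pos: [0.5064, -0.1519, 0.075]
tool_rot: [-3.139, -0.001, 1.353]
contact_force: [-0.8, 0.2, -0.1]
opening: 0.0003
```

```bash
python3 -c "
from h import *
togo(.5072,-.1535,.054,1.35)"
```

```text
t 6.97 pos [ 0.5064 -0.1519  0.075 ] rot [-3.139e+00 -1.000e-03  1.353e+00] F [-0.8  0.2 -0.1] op 0.3
shift mm [-1.4  1.2 21. ] turn [-0.003 -0.001  0.003]
```

>>> {"fn": "move_arm", "kwargs": {
  "increments": [
    [0,-1.5,1,8,-0.002,0,0],
    [0,0,0,5,0,0,0],
    [0,0,0,5,0,0,0],
    [0,0,0,2.5,0,0,0],
    [0,0,0,1,0,0,0]
  ]
}}

```text
time: 7.6
tool_pos: [0.507, -0.1524, 0.0541]
tool_rot: [-3.141, -0.0, 1.355]
contact_force: [-6.5, 0.9, 14.9]
opening: 0.0003
```

Now I'll let go and back the arm off toward the left so I can look.

>>> {"fn": "move_arm", "kwargs": {
  "increments": [
    [0,0,0,-3,0,0,0],
    [0,0,0,-20,0,0,0],
    [0,0,0,-40,0,0,0],
    [0,0,-60,-40,0,0,0],
    [0,0,-60,0,0,0,0],
    [0,0,0,0,0,0,0]
  ]
}}

```text
time: 8.35
tool_pos: [0.3944, -0.1271, 0.1536]
tool_rot: [-3.139, -0.001, 1.356]
contact_force: [0.8, -0.7, 0.4]
opening: 0.0004
```

Run:
```python
from h import *
t=robot.read_camera("top"); s=robot.read_camera("scene"); save(s,"pics/s2.png"); save(t,"pics/t2.png")
a=cv2.imread("pics/s2.png");b=cv2.imread("pics/s1.png"); z=cv2.imread("pics/scene0.png")
rows=[]
for im in (z,a):
    rows.append(np.hstack([cv2.resize(im[v-25:v+25,u-25:u+25],(260,260),interpolation=cv2.INTER_CUBIC) for u,v in ((297,183),(258,224),(239,280))]))
cv2.imwrite("pics/cmp2.png",np.vstack(rows))
t0=cv2.imread("pics/top0.png");t1=cv2.imread("pics/t2.png");rows=[]
for im in (t0,t1):
    rows.append(np.hstack([cv2.resize(im[v-20:v+20,u-20:u+20],(260,260),interpolation=cv2.INTER_CUBIC) for u,v in ((243,216),(293,223),(343,207))]))
cv2.imwrite("pics/cmpt2.png",np.vstack(rows))
togo(.507,-.153,.1)
```

```text
t 8.45 pos [ 0.399  -0.1293  0.1546] rot [3.138e+00 1.000e-03 1.356e+00] F [-0.5 -0.2  0.3] op 0.8
shift mm [-1.000e-01  1.104e+02  5.500e+01] turn [0.003 0.001 0.   ]
```

View pics/cmp2.png

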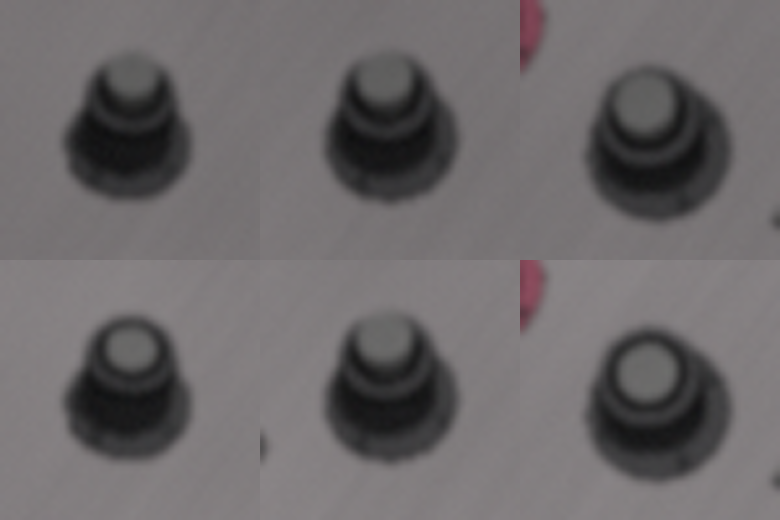

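View pics/cmpt2.png

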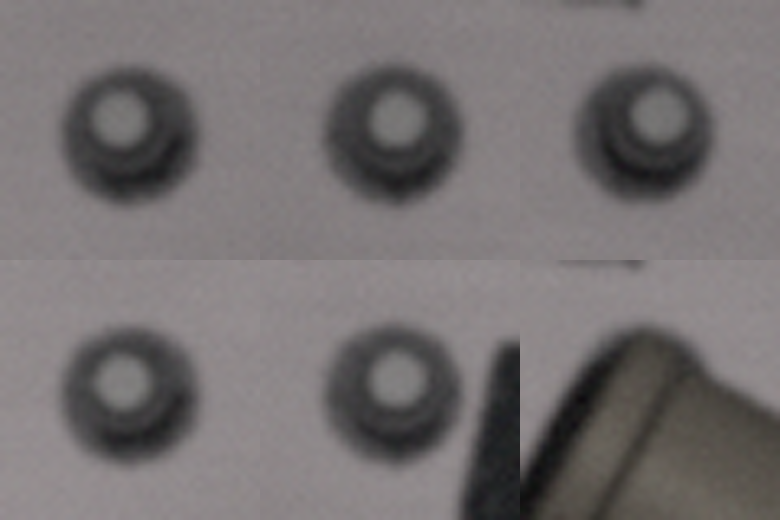

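L and R stayed down: the button discs in the lower row sit inside the barrel top. M, at scene (258,224), popped back up, after its stop was felt at TCP z 0.054 with 15 N. I'll grip M and move it.

```bash
python3 -c "
from h import *
togo(.456,-.0095,.11,1.36)"
```

```text
t 8.45 pos [ 0.399  -0.1293  0.1546] rot [3.138e+00 1.000e-03 1.356e+00] F [-0.5 -0.2  0.3] op 0.8
shift mm [129.2  30.   44.6] turn [ 0.003  0.001 -0.004]
```

>>> {"fn": "move_arm", "kwargs": {
  "increments": [
    [75,30,7,0,0.002,0,0],
    [75,30,7,0,0,0,0],
    [75,30,7,10,0,0,0],
    [75,25,6,15,0,0,0],
    [75,10,2,15,0,0,0],
    [75,0,0,0,0,0,0]
  ]
}}

```text
time: 9.2
tool_pos: [0.4647, -0.0123, 0.1129]
tool_rot: [3.134, 0.002, 1.355]
contact_force: [-0.2, -0.0, -0.3]
opening: 0.056
```

```bash
python3 -c "
from h import *
togo(.456,-.0095,.015,1.36)"
```

```text
t 9.2 pos [ 0.4647 -0.0123  0.1129] rot [3.134e+00 2.000e-03 1.355e+00] F [-0.2 -0.  -0.3] op 56.0
shift mm [ 1.  -9.8 97.8] turn [ 0.008  0.002 -0.005]
```

>>> {"fn": "move_arm", "kwargs": {
  "increments": [
    [75,1,-9.5,0,0.008,0.002,0],
    [75,0,0,15,0,0,0],
    [75,0,0,0,0,0,0]
  ]
}}

```text
time: 9.57
tool_pos: [0.4546, -0.011, 0.0985]
tool_rot: [-3.141, -0.0, 1.353]
contact_force: [0.6, -0.6, 0.6]
opening: 0.0746
```

```bash
python3 -c "
from h import *
togo(.456,-.0095,.015,1.36)"
```

```text
t 9.57 pos [ 0.4546 -0.011   0.0985] rot [-3.141 -0.     1.353] F [ 0.6 -0.6  0.6] op 74.6
shift mm [ 1.7  1.1 83.5] turn [-0.    -0.    -0.007]
```

>>> {"fn": "move_arm", "kwargs": {
  "increments": [
    [75,1.7,1,15,0,0,0],
    [75,0,0,20,0,0,0],
    [75,0,0,20,0,0,0],
    [75,0,0,18,0,0,0],
    [75,0,0,8,0,0,0],
    [75,0,0,0,0,0,0]
  ]
}}

```text
time: 10.32
tool_pos: [0.4582, -0.0128, 0.021]
tool_rot: [3.134, -0.0, 1.349]
contact_force: [-0.9, -0.4, 0.5]
opening: 0.0753
```

```bash
python3 -c "
from h import *
togo(.456,-.0095,.0152,1.36)"
```

```text
t 10.32 pos [ 0.4582 -0.0128  0.021 ] rot [ 3.134 -0.     1.349] F [-0.9 -0.4  0.5] op 75.3
shift mm [ 2.7 -2.9  5.8] turn [ 0.008 -0.    -0.011]
```

>>> {"fn": "move_arm", "kwargs": {
  "increments": [
    [75,2.7,-2.8,5,0.007,0,-0.01],
    [75,0,0,0,0,0,0],
    [60,0,0,0,0,0,0],
    [50,0,0,0,0,0,0],
    [42,0,0,0,0,0,0],
    [42,0,0,0,0,0,0],
    [38,0,0,0,0,0,0],
    [38,0,0,0,0,0,0]
  ],
  "newtons": 20
}}

```text
time: 11.32
tool_pos: [0.4572, -0.0096, 0.0176]
tool_rot: [3.138, -0.0, 1.36]
contact_force: [-0.1, 0.1, 1.0]
opening: 0.0439
```

```bash
python3 -c "
from h import *
togo(.456,-.0095,.0152,1.36)"
```

```text
t 11.32 pos [ 0.4572 -0.0096  0.0176] rot [ 3.138 -0.     1.36 ] F [-0.1  0.1  1. ] op 43.9
shift mm [-0.2 -1.2  2.4] turn [ 0.004 -0.    -0.   ]
```

>>> {"fn": "move_arm", "kwargs": {
  "increments": [
    [38,0,0,-10,0,0,0],
    [38,0,0,-20,0,0,0],
    [38,0,0,-20,0,0,0],
    [38,0,0,-10,0,0,0],
    [38,0,0,0,0,0,0]
  ],
  "newtons": 25
}}

```text
time: 11.95
tool_pos: [0.456, -0.0094, 0.0802]
tool_rot: [3.14, -0.0, 1.36]
contact_force: [0.1, -0.6, -2.4]
opening: 0.0436
```

```bash
python3 -c "
from h import *
togo(.648,-.070,.0776,1.36)"
```

```text
t 11.95 pos [ 0.456  -0.0094  0.0802] rot [ 3.14 -0.    1.36] F [ 0.1 -0.6 -2.4] op 43.6
shift mm [-19.  200.4   2.9] turn [ 0.002 -0.    -0.   ]
```

>>> {"fn": "move_arm", "kwargs": {
  "increments": [
    [38,-2,20,0,0,0,0],
    [38,-3,30,0,0,0,0],
    [38,-3,30,0,0,0,0],
    [38,-3,30,0,0,0,0],
    [38,-3,30,0,0,0,0],
    [38,-2,25,0,0,0,0],
    [38,-2,15,0,0,0,0],
    [38,0,5,0,0,0,0],
    [38,0,0,0,0,0,0]
  ]
}}

```text
time: 13.08
tool_pos: [0.6326, -0.0663, 0.0702]
tool_rot: [-3.127, -0.0, 1.36]
contact_force: [-0.7, 0.1, -2.2]
opening: 0.0438
```

```bash
python3 -c "
from h import *
togo(.648,-.070,.0216,1.36)"
```

```text
t 13.07 pos [ 0.6326 -0.0663  0.0702] rot [-3.127 -0.     1.36 ] F [-0.7  0.1 -2.2] op 43.8
shift mm [-0.4 16.5 48.4] turn [-0.015 -0.    -0.   ]
```

>>> {"fn": "move_arm", "kwargs": {
  "increments": [
    [38,0,16,0,-0.015,0,0],
    [38,0,0,0,0,0,0],
    [38,0,0,12,0,0,0],
    [38,0,0,12,0,0,0],
    [38,0,0,8,0,0,0],
    [38,0,0,0,0,0,0]
  ]
}}

```text
time: 13.82
tool_pos: [0.6472, -0.0689, 0.0347]
tool_rot: [-3.14, -0.0, 1.36]
contact_force: [0.3, -0.2, -2.0]
opening: 0.0439
```

```bash
python3 -c "
from h import *
togo(.648,-.070,.0216,1.36)"
```

```text
t 13.82 pos [ 0.6472 -0.0689  0.0347] rot [-3.14 -0.    1.36] F [ 0.3 -0.2 -2. ] op 43.9
shift mm [-0.9  1.1 13.1] turn [-0.002 -0.     0.   ]
```

>>> {"fn": "move_arm", "kwargs": {
  "increments": [
    [38,0,0,6,-0.002,0,0],
    [38,0,0,4,0,0,0],
    [38,0,0,1.5,0,0,0],
    [38,0,0,1,0,0,0],
    [38,0,0,0,0,0,0]
  ]
}}

```text
time: 14.45
tool_pos: [0.6477, -0.0691, 0.0221]
tool_rot: [3.14, -0.0, 1.36]
contact_force: [-0.1, 0.1, -2.0]
opening: 0.0436
```

>>> {"fn": "move_arm", "kwargs": {
  "increments": [
    [38,0,0,0.8,0,0,0],
    [38,0,0,0,0,0,0]
  ]
}}

```text
time: 14.7
tool_pos: [0.6479, -0.0691, 0.0218]
tool_rot: [3.139, -0.0, 1.36]
contact_force: [0.6, 0.1, -1.9]
opening: 0.0438
```

>>> {"fn": "move_arm", "kwargs": {
  "increments": [
    [38,0,0,1.2,0,0,0],
    [38,0,0,0,0,0,0]
  ]
}}

```text
time: 14.95
tool_pos: [0.6481, -0.0691, 0.0218]
tool_rot: [3.138, -0.0, 1.36]
contact_force: [0.1, 0.2, -1.9]
opening: 0.0438
```

>>> {"fn": "move_arm", "kwargs": {
  "increments": [
    [38,0,0,2,0.003,0,0],
    [38,0,0,1,0,0,0]
  ]
}}

```text
time: 15.2
tool_pos: [0.6483, -0.0691, 0.0217]
tool_rot: [3.14, -0.0, 1.361]
contact_force: [-3.6, -0.2, 3.3]
opening: 0.0435
```

>>> {"fn": "move_arm", "kwargs": {
  "increments": [
    [46,0,0,0,0,0,0],
    [50,0,0,0,0,0,0],
    [58,0,0,0,0,0,0],
    [66,0,0,0,0,0,0],
    [66,0,0,0,0,0,0]
  ]
}}

```text
time: 15.82
tool_pos: [0.6489, -0.0693, 0.0214]
tool_rot: [3.139, -0.0, 1.36]
contact_force: [0.1, 0.1, 0.6]
opening: 0.0653
```

>>> {"fn": "move_arm", "kwargs": {
  "increments": [
    [66,0,0,-10,0,0,0],
    [66,0,0,-20,0,0,0],
    [66,0,0,-30,0,0,0],
    [66,0,0,-40,0,0,0],
    [66,0,-50,-20,0,0,0],
    [66,0,-60,0,0,0,0],
    [66,0,-60,0,0,0,0],
    [66,0,-60,0,0,0,0],
    [66,0,0,0,0,0,0],
    [66,0,0,0,0,0,0]
  ]
}}

```text
time: 17.08
tool_pos: [0.4186, -0.0202, 0.1496]
tool_rot: [3.129, 0.0, 1.36]
contact_force: [0.5, 0.8, 0.2]
opening: 0.0658
```

Run:
```python
from h import *
t=robot.read_camera("top"); s=robot.read_camera("scene"); save(s,"pics/s3.png"); save(t,"pics/t3.png")
cv2.imwrite("pics/s3c.png",cv2.resize(cv2.imread("pics/s3.png")[150:420,110:380],None,fx=2.2,fy=2.2,interpolation=cv2.INTER_CUBIC))
cv2.imwrite("pics/t3c.png",cv2.resize(cv2.imread("pics/t3.png")[110:320,180:440],None,fx=2.8,fy=2.8,interpolation=cv2.INTER_CUBIC))
print(fit(s,.648,-.069,z0=.004)); togo(.5,0,.2)
```

```text
(array([ 0.64672964, -0.06844157]), np.float64(104.91281794383609), np.uint64(543))
t 17.18 pos [ 0.4186 -0.0203  0.149 ] rot [3.131 0.    1.36 ] F [-0.3  0.1 -0.1] op 65.9
shift mm [ 36.8  75.9 -50.2] turn [0.011 0.    0.   ]
```

View pics/s3c.png

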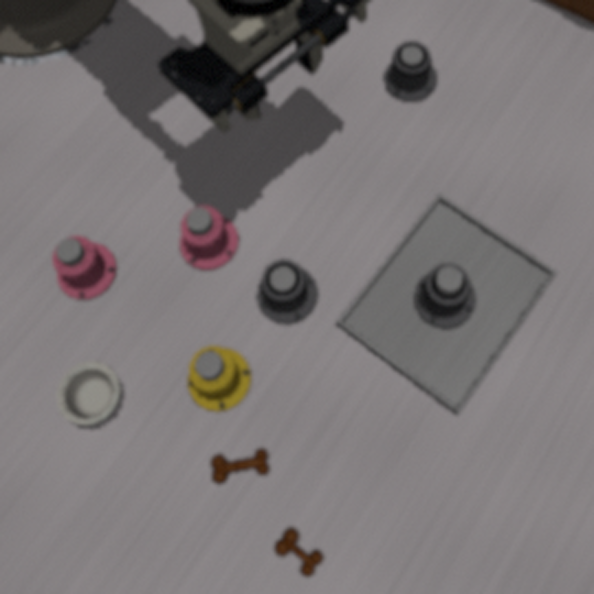

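View pics/t3c.png

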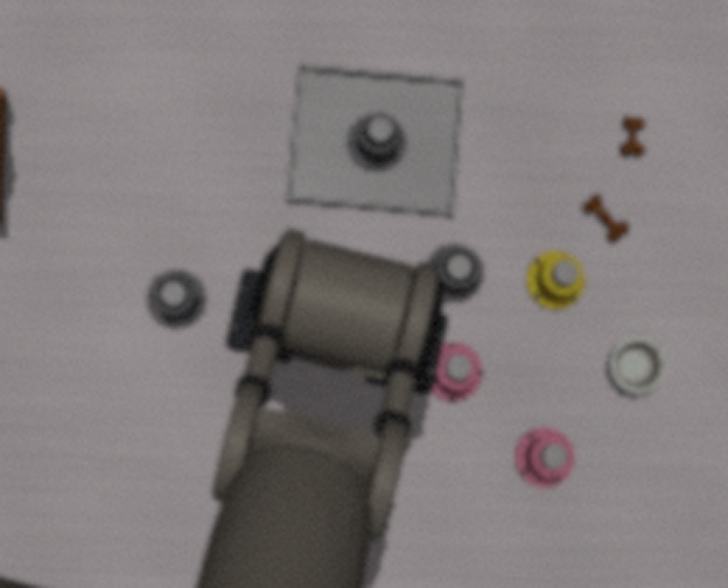

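M stands upright in the middle of the tray, at scene crop (446,293), with its button out. L (411,70) and R (286,290) are still standing with their buttons down, and nothing else has moved. The arm is clear.

```bash
python3 -c "
from h import *
print(robot.hand_in())"
```

```text
the job is handed in; nothing more can be done
None
```

I pressed all three grey units fully home and let go, and one of the three failed. The job was handed in at about 17 s of the 54 s allowed.

- **Left and right units:** the buttons at (0.474, 0.141) and (0.507, −0.153) stayed down. I left both units standing where they were.
- **Middle unit:** the button at (0.456, −0.010) popped back up, so this unit failed. It now stands upright near the centre of the tray, at about (0.648, −0.069).

The last pictures show both sound units still standing and clicked down, and the failed unit upright in the tray with its button out. The bones, the liner and the pink and yellow look-alikes look to be where they started.

Two checks were less clean than I wanted:
- **First press:** on the left unit the closed fingertips reached about 56 N on the wrist reading, against about 15 N on the other two. That is below the 120 N wrist limit. It is above the 40 N limit for the arm or gripper body, although only the fingertips touched the button. The unit did not visibly move.
- **Tray check:** the automatic outline fit of the unit in the tray was poor, because the tray made a bad background. Its position agreed with where I released it to within 2 mm, but I judged it upright by eye in both camera views.

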